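Set and lock the rivet press regulator

TASK

Turn the knob of the rivet press's air regulator (the long block with the slide lock) until its pointer is on the bold mark, then slide the forked lock fully over the knob so that the setting stays put. Leave the look-alike knob on the short heat-control box alone.

Things in the scene. Friction and masses are not known exactly. Their poses are not given: they have to be found in the camera images.
- regulator: Air regulator: aluminium block 315 x 100 mm, 30 mm high, fixed, lying left or right, with knob, steel slide lock, small flat gauge, brass nipples. Origin on the table under its centreline; x runs along it from lock to knob to gauge, z up. Knob axis at x = 75 mm. The bold black mark (18 x 8 mm) is on its top at x = 115 mm, just beyond the knob as seen from the lock; fine ticks are no marks.
- dial_grip (a point): The regulator's knob: black bar grip 48 mm long, 14 wide, on a black disc 56 mm across. The point is on the knob's vertical axis at the height to grip, 66 mm above the table (bar top 78 mm, disc top 42 mm). Its x axis runs along the bar to the pointer end (white line on top and end of the bar); z is up.
- dial (a joint): Angle of the regulator's knob in rad, growing counterclockwise seen from above; range 0 to 2.6; at 1.6 the pointer is on the mark, the bar in line with the lock's travel. Starts between 0.2 and 0.8. Friction 0.06 N m; it stays where it is left.
- lock_grip (a point): Forked dark steel lock sliding on the block: two prongs (gap 26 mm, tops 51 mm above the table) on a carriage 50 x 46 mm, with an upright tab to hold, 30 mm along the travel, 14 across, 51 to 87 mm above the table. The point is mid-tab, at 73 mm; x axis: towards the knob. Open, it is 140 mm from the knob's axis; home, 70 mm, prongs over the disc on either side of the bar.
- lock (a joint): Travel of the lock in m: 0 fully open, 0.070 fully home against its stop; it starts between 0 and 0.010. Friction about 2 N; it stays where it is left. The prongs reach the bar after about 34 mm and clear it only if the bar is in line with the travel.
- heat_tip (a point): Pointer end of the look-alike knob on a short grey box (160 x 110 mm, 30 mm high) that has no lock; 66 mm above the table, 24 mm from that knob's axis. Not to be turned.

How it is judged (in metres and radians):
On the way, in this order (a step that is already met when the one before it is completed fails the run):
1. the pointer is on the mark (within 0.2 rad) while the lock is still open (value of joint dial between 1.4 and 1.8 rad and value of joint lock below 0.03 m), for 0.2 s.
2. the lock is home over the knob (travel over 58 mm) (value of joint lock above 0.058 m), for 0.2 s.
At the end, for the whole second after the job is handed in: The regulator's knob is within 0.2 rad of the mark (joint 1.4 to 1.8) and the lock has travelled more than 58 of its 70 mm over it (value of joint dial between 1.4 and 1.8 rad and value of joint lock above 0.058 m); the robot touches nothing.
It fails at once if the lock is pushed over the knob (travel over 40 mm) while the pointer is more than 0.25 rad off the mark (value of joint lock above 0.04 m and (value of joint dial below 1.35 rad or value of joint dial above 1.85 rad)).
It fails at once if the heat control's knob is turned (its pointer end moves more than 8 mm) (distance of heat_tip from where it was at the start of the episode above 0.008 m).
It also fails if it takes over 42 s, if anything falls off the work surface, if the arm or the gripper's body presses on something with over 40 N, if the wrist force passes 120 N, or if a joint passes its speed limit or range.

ROBOT

A 7-joint arm with a two-finger parallel gripper is mounted at the origin on the work surface. World frame = base frame: x ahead of the robot, y to its left, z up, the work surface at z = 0. Lengths are in mm, angles in rad, forces in N, time in s.
With the tool pointing down it reaches from about 400 to 875 mm from the base axis. Payload 4.4 kg.
Tool frame: the origin (TCP) lies at the very end of the fingers, on their centre line; the grasp point (between the pads) lies 19 mm behind it; y points along the fingers, x is the direction in which the jaws open and shut, and the axes are right-handed (so a half turn about y gives the same grasp; the last joint's range is limited). The gripper opens to 85 mm and grips with 20 to 120 N. Pads are 22 mm wide; open, the fingers measure 114 mm over their backs; the gripper's body (76 mm by 85 mm) begins 54 mm behind the grasp point. The pads swing forward as they close: fully open they stand 13 mm farther back than shut.
Start: joints at [-1.364, 0.628, 0.038, 1.517, -0.027, 0.996, -0.02], TCP at [175.104, 625.984, 231.313] pointing down, gripper open.
Joint ranges: [-3.06, 3.06], [-0.37, 2.12], [-1.25, 1.32], [0.18, 2.47], [-1.1, 4.24], [0.23, 1.98], [-2.94, 2.94]. Speed limits (rad/s): [2.57, 2.57, 3.14, 3.14, 3.14, 3.14, 3.14].

INTERFACE

Orientations are given as [roll, pitch, yaw] about the fixed x, y, z axes, in that order (R = Rz(yaw) Ry(pitch) Rx(roll)).
In Python, from cell import readout, eyes, finish_job gives the robot as it stands. The module is installed in compiled form; this text tells all that it offers.
- The arm moves only by the tool apply_moves, never from a script. Its argument "commands" is a list that holds one entry, the list of rows, each a list of 6 numbers: the shift along the tool's x, y, z in units of 0.04 m (1.0 is 0.04 m), then the turn, a rotation vector about the tool's x, y, z in units of 5 degrees (1.0 is 5 degrees). A call has 1 to 8 rows; each row shifts and turns the pose as measured when the row begins, along the tool's axes as they then stand; what a row does not reach is not made up. A row lasts 1/12 s, in which the tool goes at most 41.7 mm and 7.16 degrees, less where a joint would pass 70% of its speed; a pose out of reach is approached as far as the arm can. A call with a number of a shift or a turn outside -1 to 1 is refused whole. A call with a gripper value outside its range is refused whole. "claw" is the finger opening in mm, from 0 to 85.4, set as the call begins (left out, the last holds). The fingers move at their own pace and stop on an object; the grip force is fixed at half the most. Time passes only in rows, so rows that do not move let the fingers close. It gives the time, the measured TCP pose, the force and the opening at its end, in the units of the state.
- readout.read_state(): the state, without advancing time (a new reading comes with each control period).
- eyes.get_image(name): name is "side" or "top"; returns a dict with "image" (384x512x3 uint8, red, green, blue), "mtx" (3x3 intrinsics, pixels), "k1" (the pictures are not rectified: a ray, as slopes to the right and down, at radius r is drawn at 1 + k1 r^2 times it, then the intrinsics apply), "rvec" (rotation vector, rad) and "tvec" (3), from world to camera coordinates, as OpenCV has them. Camera axes: x right, y down, z forward; pixel columns grow to the right and rows downward; lengths in mm; the calibration is good to about 2 mm. A picture is of the moment at which its call begins. There is no depth.
- finish_job(): hands the job in, once; it reports no verdict.
The state is a dict: "clock": time; "qpos": joint angles; "qd": joint speeds; "tau": joint torques, N m; "eef_pos": TCP position; "tool_rot": TCP orientation; "force": force on the tool from outside, world axes, zero at the start; "torque": the same for the moment, N m; "width": finger opening in mm.
Only numpy, scipy, OpenCV 4.12 (cv2) and the standard library are available. Lean on these libraries where they do the work, as an engineer would, in place of code of your own. Each camera call takes 0.05 s, during which the arm holds its last target. There are 200 camera calls.

## Working session

There is one attempt and no reset: what is moved stays moved. The work goes in short steps, Python scripts to look and compute and a tool call to move; the robot and the scene stay as the last step left them, time stands still between calls to the robot, and variables do not carry over. Pictures are saved under pics/ and viewed, about 8 in all and at most 12, crops included, and the job is handed in when it is done.

Besides the shell and the picture viewer there is one more tool, called after "Emit:" as name([rows], argument=value, ...), one row to a line, values as JSON. apply_moves: Moves the arm, as the interface text tells. Shifts and turns lie within -1 to 1; 1 stands for 0.04 m of shift or 5 degrees of turn. Its arguments: {"type":"object","properties":{"commands":{"type":"array"},"claw":{"type":"number"}},"required":["commands"]}

```bash
mkdir -p pics
cat > h.py <<'E'
import numpy as np, cv2, json
from scipy.spatial.transform import Rotation as R
from cell import readout, eyes, finish_job
def snap(n,f):
    d=eyes.get_image(n); cv2.imwrite(f'pics/{f}.png',d['image'][...,::-1]); np.savez(f'pics/{f}.npz',**{k:d[k] for k in('mtx','k1','rvec','tvec')}); return d
def crop(f,x0,y0,x1,y1,s):
    im=cv2.imread(f'pics/{f}.png')[y0:y1,x0:x1]; cv2.imwrite(f'pics/{f}_c{x0}_{y0}.png',cv2.resize(im,None,fx=s,fy=s,interpolation=cv2.INTER_CUBIC))
def px2w(f,u,v,z):
    d=np.load(f'pics/{f}.npz'); M=d['mtx']; k=float(d['k1'])
    p=np.array([(u-M[0,2])/M[0,0],(v-M[1,2])/M[1,1]]); q=p.copy()
    for _ in range(30): q=p/(1+k*(q@q))
    Rm=cv2.Rodrigues(d['rvec'])[0]; c=-Rm.T@d['tvec'].ravel(); r=Rm.T@np.array([*q,1]); return (c+r*(z-c[2])/r[2]).round(1)
def w2px(f,P):
    d=np.load(f'pics/{f}.npz'); M=d['mtx']; k=float(d['k1']); 
    return cv2.projectPoints(np.array([P],float),d['rvec'],d['tvec'],M,np.array([k,0,0,0]))[0].ravel().round(1)
E
python3 - <<'E'
from h import *
s=readout.read_state(); print({k:np.round(v,3) for k,v in s.items()})
print(R.from_euler('xyz',s['tool_rot']).as_matrix().round(3))
snap('top','t0'); snap('side','s0')
a=cv2.imread('pics/t0.png'); b=cv2.imread('pics/s0.png')
for f in('t0','s0'):
    d=np.load(f'pics/{f}.npz'); Rm=cv2.Rodrigues(d['rvec'])[0]; print(d['mtx'],d['k1'],-Rm.T@d['tvec'].ravel())
E
```

```text
{'clock': np.float64(0.0), 'qpos': array([-1.364,  0.629,  0.038,  1.518, -0.027,  0.996, -0.02 ]), 'qd': array([-0.   ,  0.   , -0.001, -0.002, -0.   , -0.001, -0.001]), 'tau': array([-0.0000e+00, -5.6341e+01,  1.2260e+00, -1.9344e+01,  1.1000e-02,
        1.1000e-02,  0.0000e+00]), 'eef_pos': array([174.926, 625.345, 230.38 ]), 'tool_rot': array([-1.571,  0.002,  1.298]), 'force': array([ 0.925, -0.234,  0.175]), 'torque': array([-0.021, -0.041, -0.089]), 'width': np.float64(85.539)}
[[ 0.269 -0.001 -0.963]
 [ 0.963 -0.002  0.269]
 [-0.002 -1.     0.   ]]
[[432.012893     0.         250.21686672]
 [  0.         432.012893   186.89046877]
 [  0.           0.           1.        ]] -0.10693311923266224 [436.56853067 -17.81856592 759.85073869]
[[368.74249513   0.         253.32107171]
 [  0.         368.74249513 189.7357017 ]
 [  0.           0.           1.        ]] -0.05672181834607119 [230.99950378 332.82775129 521.76275848]
```

View pics/t0.png

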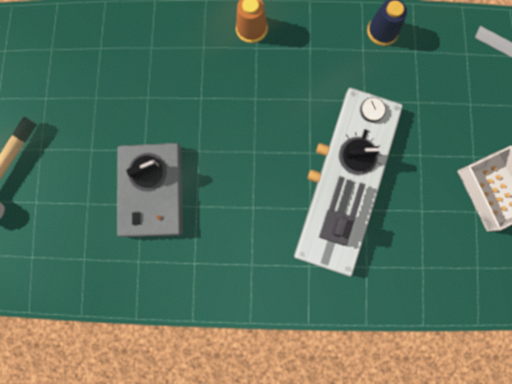

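View pics/s0.png

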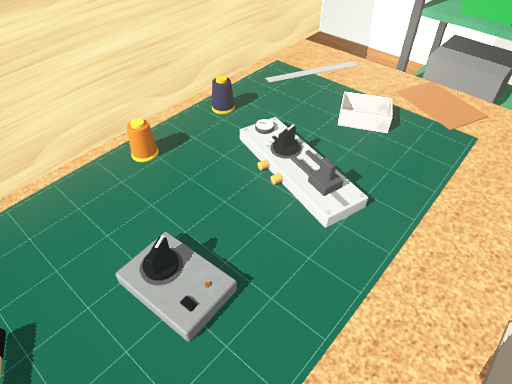

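The top view shows the regulator at right: knob about (360,155), gauge (373,110), lock (343,227), mark near (366,134). The heat box is at left, about (149,190). The side view agrees.

Run:
```python
from h import *
crop('t0',285,80,415,280,3)
```

```text
(no output)
```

View pics/t0_c285_80.png

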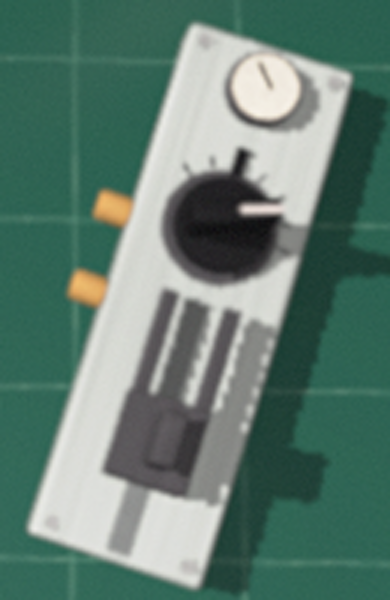

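Crop: block top corners are at (195,25), (352,75), (200,588), (28,532). The white pointer line runs (240,211) to (282,209), and the mark is near (240,160).

Run:
```python
from h import *
f='t0'; g=lambda u,v,z:px2w(f,285+u/3,80+v/3,z)
A,B,C,D=[g(*p,30) for p in((195,25),(352,75),(200,588),(28,532))]
print(A,B,C,D,np.linalg.norm(A-B),np.linalg.norm(A-D))
far=(A+B)/2; near=(C+D)/2; x=far-near; yaw=np.arctan2(x[1],x[0]); e=x/np.linalg.norm(x)
o=(far+near)/2; print('o',o,'yaw',yaw,np.degrees(yaw),'len',np.linalg.norm(x))
k=o+e*75; print('knob',k); print('mark',g(240,160,30),o+e*115)
p=g(240,211,78);q=g(282,209,78); d=q-p; print('bar',p,q,np.arctan2(d[1],d[0]), 'rel yaw',np.arctan2(d[1],d[0])-yaw,' from centre',np.degrees(np.arctan2(*(q-k)[[1,0]])))
print('disc',g(220,228,42)); print('tab top',g(167,438,87), 'open lock pt',k-e*140)
l=g(167,438,87); print('lock travel', 140-np.dot(k-l,e))
print('tool pos img', R.from_euler('xyz',readout.read_state()['tool_rot']).as_matrix())
```

```text
[ 711.2 -167.9   30. ] [ 683.  -260.5   30. ] [ 385.7 -168.4   30. ] [414.8 -72.3  30. ] 96.7987603226405 311.43590030694924
o [ 548.675 -167.275   30.   ] yaw -0.3062093433228583 -17.544503019872216 len 311.3322100265246
knob [ 620.18623232 -189.88348628   30.        ]
mark [ 629.8 -192.9   30. ] [ 658.32555622 -201.94134563   30.        ]
bar [ 588.9 -180.9   78. ] [ 590.5 -203.7   78. ] -1.5007357441564402 rel yaw -1.1945264008335819  from centre -155.04187285636576
disc [ 586.9 -178.    42. ]
tab top [ 466.2 -139.4   87. ] open lock pt [ 486.69859866 -147.68097855   30.        ]
lock travel -22.04133921026437
tool pos img [[ 2.69466383e-01 -4.61072686e-04 -9.63009686e-01]
 [ 9.63008283e-01 -1.64370297e-03  2.69466778e-01]
 [-1.70714565e-03 -9.99998543e-01  1.09412237e-06]]
```

```bash
cat > plan.py <<'E'
from h import *
def plan(pos,yaw,n=8,smax=0.95,tmax=0.9):
    s=readout.read_state(); M=R.from_euler('xyz',s['tool_rot']); m=M.as_matrix()
    # target: y down, x at yaw, z = x cross y
    c,q=np.cos(yaw),np.sin(yaw); T=R.from_matrix(np.array([[c,0,-q],[q,0,c],[0,-1,0]]))
    d=np.array(pos)-s['eef_pos']; rv=(T*M.inv()).as_rotvec()
    N=int(max(np.ceil(np.linalg.norm(d)/40/smax),np.ceil(np.degrees(np.linalg.norm(rv))/5/tmax),1))
    print('t',round(float(s['clock']),2),'d',d.round(1),'rot deg',np.degrees(rv).round(1),'rows',N,'w',round(float(s['width']),1),'F',np.round(s['force'],1),'q6',s['qpos'].round(2))
    rows=[]
    for i in range(min(n,N)):
        Mi=(R.from_rotvec(rv*i/N)*M); rows.append([*(Mi.inv().apply(d)/N/40).round(2),*(np.degrees(Mi.inv().apply(rv))/N/5).round(2)])
    print(json.dumps([[float(v)+0 for v in r] for r in rows]))
E
python3 -c "
from plan import *
plan([590,-180,200],0.07,24)"
```

```text
t 0.1 d [ 415.1 -805.4  -30.5] rot deg [  0.1  -0.1 -70.4] rows 24 w 85.5 F [-0.5 -0.1  0. ] q6 [-1.36  0.63  0.04  1.52 -0.03  1.   -0.02]
[[-0.69, 0.03, -0.64, 0.0, 0.59, 0.0], [-0.66, 0.03, -0.68, 0.0, 0.59, 0.0], [-0.62, 0.03, -0.71, 0.0, 0.59, 0.0], [-0.59, 0.03, -0.74, 0.0, 0.59, 0.0], [-0.55, 0.03, -0.77, 0.0, 0.59, 0.0], [-0.51, 0.03, -0.8, 0.0, 0.59, 0.0], [-0.46, 0.03, -0.82, 0.0, 0.59, 0.0], [-0.42, 0.03, -0.84, 0.0, 0.59, 0.0], [-0.38, 0.03, -0.86, 0.0, 0.59, 0.0], [-0.33, 0.03, -0.88, 0.0, 0.59, 0.0], [-0.29, 0.03, -0.9, 0.0, 0.59, 0.0], [-0.24, 0.03, -0.91, 0.0, 0.59, 0.0], [-0.2, 0.03, -0.92, 0.0, 0.59, 0.0], [-0.15, 0.03, -0.93, 0.0, 0.59, 0.0], [-0.1, 0.03, -0.94, 0.0, 0.59, 0.0], [-0.05, 0.03, -0.94, 0.0, 0.59, 0.0], [0.0, 0.03, -0.94, 0.0, 0.59, 0.0], [0.05, 0.03, -0.94, 0.0, 0.59, 0.0], [0.09, 0.03, -0.94, 0.0, 0.59, 0.0], [0.14, 0.03, -0.93, 0.0, 0.59, 0.0], [0.19, 0.03, -0.92, 0.0, 0.59, 0.0], [0.24, 0.03, -0.91, 0.0, 0.59, 0.0], [0.28, 0.03, -0.9, 0.0, 0.59, 0.0], [0.33, 0.03, -0.89, 0.0, 0.59, 0.0]]
```

Emit:
apply_moves([
  [[-0.7,0,-0.65,0,0.6,0],[-0.65,0,-0.7,0,0.6,0],[-0.6,0,-0.7,0,0.6,0],[-0.6,0,-0.75,0,0.6,0],[-0.55,0,-0.75,0,0.6,0],[-0.5,0,-0.8,0,0.6,0],[-0.45,0,-0.8,0,0.6,0],[-0.4,0,-0.85,0,0.6,0]],
], claw=45)

```text
clock: 0.77
eef_pos: [308.6, 354.3, 225.0]
tool_rot: [-1.565, 0.005, 0.878]
force: [1.0, 0.4, -0.5]
width: 45.0
```

```bash
python3 -c "
from plan import *
plan([590,-180,200],0.07,16)"
```

```text
t 0.77 d [ 281.4 -534.3  -25. ] rot deg [ -0.2  -0.4 -46.3] rows 16 w 45.0 F [ 1.   0.4 -0.5] q6 [-1.03  0.39  0.16  2.01 -0.1   0.75  0.07]
[[-0.36, 0.04, -0.87, 0.0, 0.58, 0.0], [-0.32, 0.04, -0.89, 0.0, 0.58, 0.0], [-0.27, 0.04, -0.9, 0.0, 0.58, 0.0], [-0.23, 0.04, -0.92, 0.0, 0.58, 0.0], [-0.18, 0.04, -0.93, 0.0, 0.58, 0.0], [-0.13, 0.04, -0.93, 0.0, 0.58, 0.0], [-0.08, 0.04, -0.94, 0.0, 0.58, 0.0], [-0.04, 0.04, -0.94, 0.0, 0.58, 0.0], [0.01, 0.04, -0.94, 0.0, 0.58, 0.0], [0.06, 0.04, -0.94, 0.0, 0.58, 0.0], [0.11, 0.04, -0.94, 0.0, 0.58, 0.0], [0.15, 0.04, -0.93, 0.0, 0.58, 0.0], [0.2, 0.04, -0.92, 0.0, 0.58, 0.0], [0.25, 0.04, -0.91, 0.0, 0.58, 0.0], [0.29, 0.04, -0.9, 0.0, 0.58, 0.0], [0.34, 0.04, -0.88, 0.0, 0.58, 0.0]]
```

Emit:
apply_moves([
  [[-0.35,0.05,-0.85,0,0.6,0],[-0.3,0.05,-0.9,0,0.6,0],[-0.25,0.05,-0.9,0,0.6,0],[-0.2,0.05,-0.9,0,0.6,0],[-0.2,0.05,-0.95,0,0.6,0],[-0.15,0.05,-0.95,0,0.6,0],[-0.1,0.05,-0.95,0,0.6,0],[-0.05,0,-0.95,0,0.6,0]],
])

```text
clock: 1.43
eef_pos: [448.3, 70.7, 209.0]
tool_rot: [-1.566, 0.007, 0.44]
force: [0.9, 0.2, 0.6]
width: 44.9
```

```bash
python3 -c "
from plan import *
plan([590,-180,150],0.07,16)"
```

```text
t 1.43 d [ 141.7 -250.7  -59. ] rot deg [ -0.1  -0.4 -21.2] rows 8 w 44.9 F [0.9 0.2 0.6] q6 [-0.44  0.4   0.31  2.07 -0.19  0.7   0.43]
[[0.07, 0.18, -0.9, 0.0, 0.53, -0.01], [0.11, 0.18, -0.89, 0.0, 0.53, -0.01], [0.15, 0.18, -0.89, 0.0, 0.53, -0.01], [0.19, 0.18, -0.88, 0.0, 0.53, -0.01], [0.23, 0.18, -0.87, 0.0, 0.53, -0.01], [0.27, 0.18, -0.86, 0.0, 0.53, -0.01], [0.31, 0.18, -0.84, 0.0, 0.53, -0.01], [0.35, 0.18, -0.83, 0.0, 0.53, -0.01]]
```

Emit:
apply_moves([
  [[0.05,0.2,-0.9,0,0.55,0],[0.1,0.2,-0.9,0,0.55,0],[0.15,0.2,-0.9,0,0.55,0],[0.2,0.2,-0.9,0,0.55,0],[0.25,0.15,-0.85,0,0.55,0],[0.25,0.15,-0.85,0,0.55,0],[0.3,0.15,-0.85,0,0.5,0],[0.35,0.15,-0.8,0,0.5,0]],
])

```text
clock: 2.1
eef_pos: [588.6, -196.3, 147.9]
tool_rot: [-1.567, 0.009, 0.044]
force: [0.7, 0.4, 0.2]
width: 44.9
```

Run:
```python
from plan import *
plan([590,-180,110],0.07,16)
snap('side','s1'); 
c=w2px('s1',[590,-180,66]); print(c); crop('s1',210,60,390,230,3)
```

```text
t 2.1 d [  1.4  16.3 -37.9] rot deg [-0.2 -0.5  1.5] rows 2 w 44.9 F [0.7 0.4 0.2] q6 [ 0.06  0.71  0.36  1.68 -0.32  0.82  0.61]
[[0.03, 0.47, 0.2, -0.02, -0.15, -0.05], [0.03, 0.47, 0.2, -0.02, -0.15, -0.05]]
[287.1 135.5]
```

View pics/s1_c210_60.png

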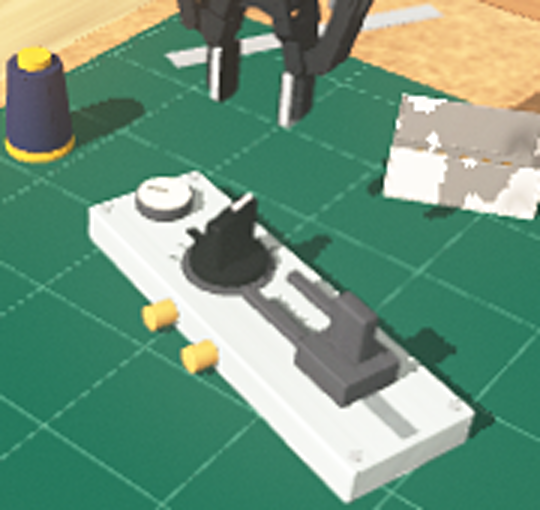

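The side crop shows the disc centre near crop (229,260), the bar top from (205,235) to (248,203), and the tab top near (358,300). I'll triangulate this against the top view.

Run:
```python
from plan import *
g=lambda u,v,z:px2w('s1',210+u/3,60+v/3,z)
print('disc',g(229,260,42),'ptr top end',g(250,203,78),'mark', g(196,237,30),'tab top',g(357,298,87), 'prong tips',g(292,273,51),g(248,292,51),'corners',g(90,208,30),g(200,172,30),g(347,500,30)+0,g(472,412,30))
plan([590,-180,100],0.07,16)
```

```text
disc [ 586.1 -174.6   42. ] ptr top end [ 587.6 -196.7   78. ] mark [ 630. -193.   30.] tab top [ 470.9 -149.1   87. ] prong tips [ 538.6 -182.1   51. ] [ 548.8 -146.1   51. ] corners [ 713.6 -168.2   30. ] [ 681.4 -261.7   30. ] [407.  -55.3  30. ] [ 387.5 -166.5   30. ]
t 2.15 d [ -0.8  25.2 -47.1] rot deg [ 0.3 -0.3  2. ] rows 2 w 44.8 F [ 4.9 -7.4 -0.8] q6 [ 0.07  0.72  0.37  1.67 -0.32  0.81  0.61]
[[0.0, 0.59, 0.32, 0.03, -0.2, -0.04], [0.01, 0.59, 0.32, 0.03, -0.2, -0.04]]
```

Emit:
apply_moves([
  [[0,0.3,0.35,0,-0.25,0],[0,0.3,0.25,0,-0.2,0],[0,0,0,0,0,0],[0,0,0,0,0,0]],
], claw=36)

```text
clock: 2.48
eef_pos: [589.0, -188.3, 119.8]
tool_rot: [-1.58, 0.009, 0.067]
force: [0.7, -0.4, 0.5]
width: 35.9
```

```bash
python3 -c "
from plan import *
plan([588,-178,100],0.07,16)"
```

```text
t 2.48 d [ -1.   10.3 -19.8] rot deg [ 0.5 -0.5  0.2] rows 1 w 35.9 F [ 0.7 -0.4  0.5] q6 [ 0.05  0.75  0.35  1.71 -0.33  0.75  0.62]
[[0.0, 0.49, 0.26, 0.1, -0.04, -0.1]]
```

Emit:
apply_moves([
  [[0,0.4,0.25,0.1,0,-0.1],[0,0.2,0.05,0,0,0],[0,0,0,0,0,0],[0,0,0,0,0,0]],
])

```text
clock: 2.82
eef_pos: [588.7, -176.8, 97.0]
tool_rot: [-1.572, -0.001, 0.067]
force: [0.5, -0.1, -0.2]
width: 36.2
```

Run:
```python
from plan import *
plan([588,-178,48],0.07,16)
snap('top','t2'); crop('t2',300,80,420,220,4)
```

```text
t 2.82 d [ -0.7  -1.2 -49. ] rot deg [0.1 0.1 0.2] rows 2 w 36.2 F [ 0.5 -0.1 -0.2] q6 [ 0.05  0.77  0.32  1.74 -0.35  0.69  0.63]
[[-0.01, 0.61, -0.01, 0.01, -0.02, 0.01], [-0.01, 0.61, -0.01, 0.01, -0.02, 0.01]]
```

View pics/t2_c300_80.png

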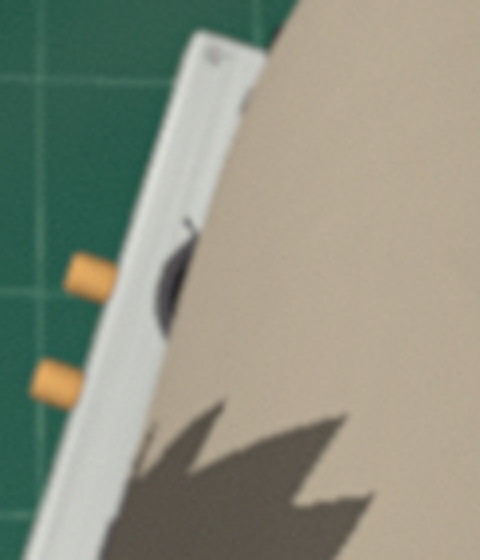

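The arm hides the knob from the top camera, so I'll descend while watching the force readings. The position estimates agree.

Emit:
apply_moves([
  [[0,0.4,0,0,0,0],[0,0.4,0,0,0,0],[0,0.2,0,0,0,0],[0,0,0,0,0,0]],
])

```text
clock: 3.2
eef_pos: [592.5, -179.6, 60.4]
tool_rot: [-1.577, -0.009, 0.067]
force: [-0.1, 0.3, 1.0]
width: 36.2
```

Run:
```python
from plan import *
plan([588,-178,48],0.07,16)
snap('side','s3'); crop('s3',210,60,390,230,3)
```

```text
t 3.2 d [ -4.5   1.6 -12.4] rot deg [0.3 0.5 0.2] rows 1 w 36.2 F [-0.1  0.3  1. ] q6 [ 0.07  0.82  0.3   1.75 -0.38  0.61  0.65]
[[-0.11, 0.31, 0.05, 0.07, -0.04, 0.11]]
```

View pics/s3_c210_60.png

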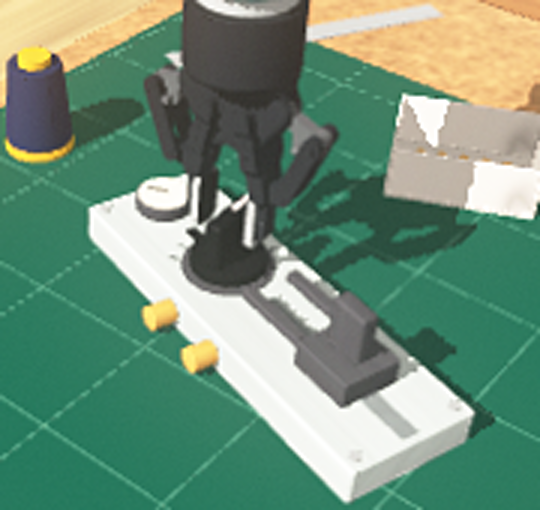

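The fingers straddle the bar (around crop 190–265, 240) and the lock is untouched. Next I'll lower to z of about 50 and close.

Emit:
apply_moves([
  [[-0.1,0.25,0.05,0.05,0,0.1],[0,0,0,0,0,0]],
])

```text
clock: 3.42
eef_pos: [589.4, -178.7, 52.0]
tool_rot: [-1.574, -0.003, 0.066]
force: [-0.8, -0.4, 0.4]
width: 35.9
```

Emit:
apply_moves([
  [[0,0,0,0,0,0],[0,0,0,0,0,0],[0,0,0,0,0,0],[0,0,0,0,0,0],[0,0,0,0,0,0]],
], claw=8)

```text
clock: 3.83
eef_pos: [591.0, -178.8, 52.8]
tool_rot: [-1.574, -0.005, 0.066]
force: [1.9, -0.5, -1.9]
width: 12.9
```

Run:
```python
from plan import *
plan([588,-178,50],0.07+1.195,16)
```

```text
t 3.83 d [-3.   0.8 -2.8] rot deg [-0.   0.4 68.7] rows 16 w 12.9 F [ 1.9 -0.5 -1.9] q6 [ 0.07  0.83  0.29  1.76 -0.38  0.6   0.65]
[[0.0, 0.0, 0.0, 0.0, -0.86, 0.0], [0.0, 0.0, 0.0, 0.0, -0.86, 0.0], [0.0, 0.0, 0.0, 0.0, -0.86, 0.0], [0.0, 0.0, 0.0, 0.0, -0.86, 0.0], [0.0, 0.0, 0.0, 0.0, -0.86, 0.0], [0.0, 0.0, 0.0, 0.0, -0.86, 0.0], [0.0, 0.0, 0.0, 0.0, -0.86, 0.0], [0.0, 0.0, 0.0, 0.0, -0.86, 0.0], [0.0, 0.0, 0.0, 0.0, -0.86, 0.0], [0.0, 0.0, 0.0, 0.0, -0.86, 0.0], [0.0, 0.0, 0.0, 0.0, -0.86, 0.0], [0.0, 0.0, 0.0, 0.0, -0.86, 0.0], [0.0, 0.0, 0.0, 0.0, -0.86, 0.0], [0.0, 0.0, 0.0, 0.0, -0.86, 0.0], [0.0, 0.0, 0.0, 0.0, -0.86, 0.0], [0.0, 0.0, 0.0, 0.0, -0.86, 0.0]]
```

Gripped: width is 12.9 and forces are low. Now turning counterclockwise, which is negative about tool y.

Emit:
apply_moves([
  [[0,0,0,0,-0.6,0],[0,0,0,0,-0.8,0],[0,0,0,0,-0.8,0],[0,0,0,0,-0.8,0],[0,0,0,0,-0.8,0],[0,0,0,0,-0.8,0]],
])

```text
clock: 4.33
eef_pos: [590.4, -179.0, 52.8]
tool_rot: [-1.577, -0.002, 0.484]
force: [0.0, -0.2, -2.9]
width: 13.3
```

Run:
```python
from plan import *
plan([590,-178.5,51],0.07+1.195,2)
```

```text
t 4.33 d [-0.4  0.5 -1.8] rot deg [ 0.1  0.3 44.7] rows 10 w 13.3 F [ 0.  -0.2 -2.9] q6 [ 0.14  0.82  0.18  1.75 -0.24  0.58  0.94]
[[0.0, 0.0, 0.0, 0.01, -0.89, 0.0], [0.0, 0.0, 0.0, 0.01, -0.89, 0.0]]
```

Forces are low and the knob is following.

Emit:
apply_moves([
  [[0,0,0,0,-0.85,0],[0,0,0,0,-0.85,0],[0,0,0,0,-0.85,0],[0,0,0,0,-0.85,0],[0,0,0,0,-0.85,0],[0,0,0,0,-0.85,0],[0,0,0,0,-0.85,0],[0,0,0,0,-0.85,0]],
])

```text
clock: 5.0
eef_pos: [589.9, -179.7, 52.8]
tool_rot: [-1.577, 0.003, 1.106]
force: [0.9, -0.3, -4.1]
width: 12.7
```

Run:
```python
from plan import *
plan([590,-178.5,51],0.07+1.195,2)
```

```text
t 5.0 d [ 0.1  1.2 -1.8] rot deg [0.3 0.3 9.1] rows 3 w 12.7 F [ 0.9 -0.3 -4.1] q6 [ 0.23  0.81  0.02  1.75 -0.02  0.57  1.37]
[[0.01, 0.01, 0.0, 0.02, -0.61, -0.01], [0.01, 0.01, 0.0, 0.02, -0.61, -0.01]]
```

Emit:
apply_moves([
  [[0,0,0,0,-0.6,0],[0,0,0,0,-0.5,0],[0,0,0,0,0,0],[0,0,0,0,0,0]],
])

```text
clock: 5.33
eef_pos: [589.8, -179.8, 52.8]
tool_rot: [-1.577, 0.003, 1.208]
force: [0.4, 0.9, -2.3]
width: 12.9
```

Run:
```python
from plan import *
plan([590,-178.5,51],1.265,2)
```

```text
t 5.33 d [ 0.2  1.3 -1.8] rot deg [0.3 0.3 3.3] rows 1 w 12.9 F [ 0.4  0.9 -2.3] q6 [ 0.25  0.81 -0.01  1.75  0.01  0.58  1.44]
[[0.03, 0.04, 0.01, 0.07, -0.66, -0.04]]
```

Emit:
apply_moves([
  [[0,0,0,0,-0.65,0],[0,0,0,0,0,0],[0,0,0,0,0,0]],
])

```text
clock: 5.58
eef_pos: [589.8, -179.9, 52.8]
tool_rot: [-1.577, 0.004, 1.262]
force: [0.2, 0.1, -2.8]
width: 12.5
```

Emit:
apply_moves([
  [[0,0,0,0,0,0],[0,0,0,0,0,0],[0,0,0,0,0,0]],
], claw=36)

```text
clock: 5.83
eef_pos: [589.6, -180.4, 53.3]
tool_rot: [-1.577, 0.005, 1.258]
force: [0.3, 0.5, 0.0]
width: 36.2
```

Emit:
apply_moves([
  [[0,-0.5,0,0,0,0],[0,-0.6,0,0,0,0],[0,-0.6,0,0,0,0],[0,-0.4,0,0,0,0],[0,0,0,0,0,0]],
])

```text
clock: 6.25
eef_pos: [588.0, -180.3, 139.9]
tool_rot: [-1.573, 0.006, 1.254]
force: [0.8, 0.9, 0.6]
width: 36.0
```

Run:
```python
from plan import *
plan([468,-143,120],1.265,8)
snap('side','s4'); crop('s4',230,90,370,200,5)
```

```text
t 6.25 d [-120.    37.3  -19.9] rot deg [0.4 0.  0.6] rows 4 w 36.0 F [0.8 0.9 0.6] q6 [ 0.26  0.68 -0.02  1.71  0.03  0.75  1.48]
[[-0.01, 0.12, 0.79, 0.01, -0.03, -0.02], [-0.01, 0.12, 0.79, 0.01, -0.03, -0.02], [-0.01, 0.12, 0.79, 0.01, -0.03, -0.02], [-0.01, 0.12, 0.79, 0.01, -0.03, -0.02]]
```

View pics/s4_c230_90.png

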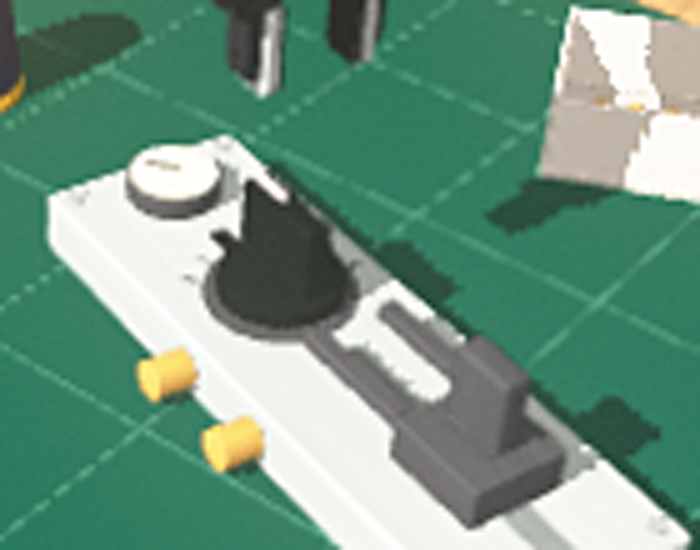

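The bar now points up-left in the crop, with the white line near (270,188), apparently toward the mark. I'll project the expected ends of an aligned bar to check.

Run:
```python
from plan import *
im=cv2.imread('pics/s4_c230_90.png'); k=np.array([589,-179.5])
def w(P): return tuple(((w2px('s4',P)-[230,90])*5).astype(int).tolist())
for a,col in((-.306,(0,255,0)),(-.506,(0,0,255)),(-.106,(255,0,0))):
    e=np.array([np.cos(a),np.sin(a)]); p,q=[w([*(k+s*24*e),78]) for s in(1,-1)]; print(a,p,q); cv2.line(im,p,q,col,1)
e=np.array([np.cos(-.306),np.sin(-.306)]);n=np.array([-e[1],e[0]])
print([w([*(k+s*24*e+t*7*n),78]) for s,t in((1,1),(1,-1),(-1,-1),(-1,1))], 'tab',[w([*(k-e*130+s*15*e+t*7*n),87]) for s,t in((1,1),(1,-1),(-1,-1),(-1,1))])
cv2.imwrite('pics/s4o.png',im[130:420,150:600])
cv2.imwrite('pics/s4o.png',cv2.resize(im[130:420,150:600],None,fx=1.7,fy=1.7))
```

```text
-0.306 (255, 176) (323, 235)
-0.506 (265, 173) (312, 238)
-0.106 (246, 180) (331, 230)
[(241, 181), (269, 171), (336, 230), (309, 240)] tab [(454, 349), (484, 336), (536, 382), (506, 395)]
```

View pics/s4o.png

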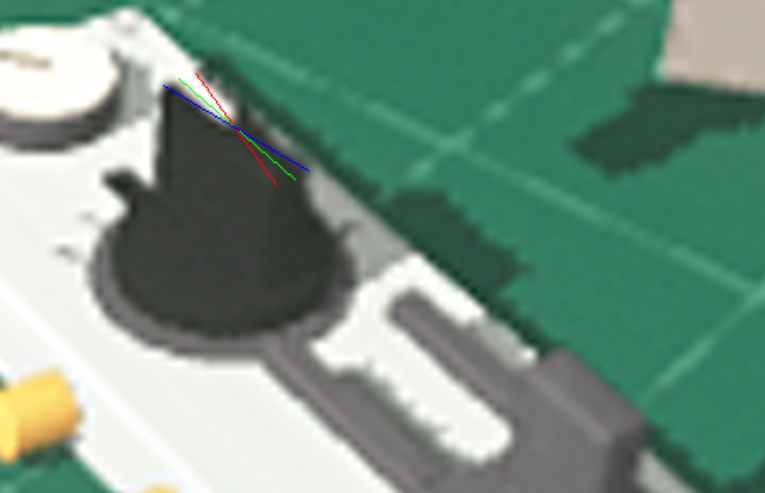

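The bar lines up with the travel, with a slope matching the green line and the prongs, so the dial is about 1.6. The tab fits a lock travel of about 10 mm. Now moving to the tab.

Emit:
apply_moves([
  [[0,0.1,0.8,0,0,0],[0,0.1,0.8,0,0,0],[0,0.1,0.8,0,0,0],[0,0.1,0.7,0,0,0],[0,0,0,0,0,0],[0,0,0,0,0,0]],
])

```text
clock: 6.8
eef_pos: [462.3, -140.0, 117.6]
tool_rot: [-1.568, 0.007, 1.251]
force: [0.6, -1.4, 0.7]
width: 36.1
```

```bash
python3 -c "
from plan import *
plan([466,-141,100],1.265,8)"
```

```text
t 6.8 d [  3.7  -1.  -17.6] rot deg [ 0.3 -0.3  0.8] rows 1 w 36.1 F [ 0.6 -1.4  0.7] q6 [ 0.24  0.58 -0.01  2.08  0.03  0.49  1.45]
[[0.01, 0.44, -0.1, -0.03, -0.16, -0.08]]
```

Emit:
apply_moves([
  [[0,0.4,-0.1,0,-0.15,-0.1],[0,0.4,0,0,0,0],[0,0.35,0,0,0,0],[0,0.2,0,0,0,0],[0,0,0,0,0,0]],
])

```text
clock: 7.22
eef_pos: [469.4, -142.4, 60.2]
tool_rot: [-1.571, -0.002, 1.263]
force: [-0.3, -0.3, -0.4]
width: 35.7
```

```bash
python3 -c "
from plan import *
plan([466,-141,58],1.265,8)"
```

```text
t 7.22 d [-3.4  1.4 -2.2] rot deg [-0.1  0.1  0.1] rows 1 w 35.7 F [-0.3 -0.3 -0.4] q6 [ 0.25  0.69 -0.02  2.09  0.04  0.36  1.47]
[[0.01, 0.05, 0.09, 0.01, -0.02, 0.02]]
```

Emit:
apply_moves([
  [[0,0,0,0,0,0],[0,0,0,0,0,0],[0,0,0,0,0,0],[0,0,0,0,0,0],[0,0,0,0,0,0]],
], claw=8)

```text
clock: 7.63
eef_pos: [470.3, -142.4, 59.8]
tool_rot: [-1.571, -0.002, 1.264]
force: [1.5, 0.1, -7.3]
width: 12.8
```

Run:
```python
from plan import *
plan([522,-159,60],1.265,8)
snap('side','s5'); crop('s5',230,90,370,220,4)
```

```text
t 7.63 d [ 51.7 -16.6   0.2] rot deg [-0.1  0.   0. ] rows 2 w 12.8 F [ 1.5  0.1 -7.3] q6 [ 0.25  0.69 -0.02  2.09  0.04  0.36  1.47]
[[0.0, 0.0, -0.68, 0.0, 0.0, 0.01], [0.0, 0.0, -0.68, 0.0, 0.0, 0.01]]
```

View pics/s5_c230_90.png

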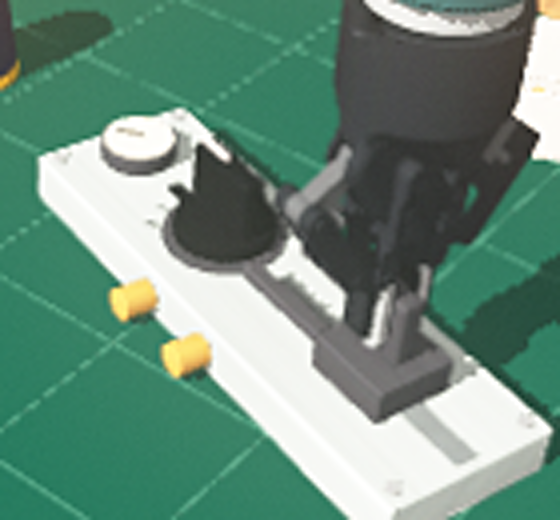

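The fingers hold the tab (around crop 385,320), and the bar still points at the mark. Sliding toward the knob along −tool z.

Emit:
apply_moves([
  [[0,0,-0.25,0,0,0],[0,0,-0.25,0,0,0],[0,0,-0.25,0,0,0],[0,0,-0.2,0,0,0],[0,0,0,0,0,0]],
])

```text
clock: 8.1
eef_pos: [504.8, -153.2, 59.9]
tool_rot: [-1.564, -0.002, 1.265]
force: [1.8, -0.8, -7.7]
width: 13.4
```

```bash
python3 -c "
from plan import *
plan([527,-160.4,60],1.265,8)"
```

```text
t 8.1 d [22.2 -7.2  0.1] rot deg [-0.2 -0.3  0. ] rows 1 w 13.4 F [ 1.8 -0.8 -7.7] q6 [ 0.26  0.72 -0.03  1.99  0.03  0.44  1.47]
[[0.0, -0.01, -0.58, -0.08, 0.0, 0.02]]
```

Emit:
apply_moves([
  [[0,0,-0.2,0,0,0],[0,0,-0.2,0,0,0],[0,0,-0.15,0,0,0],[0,0,0,0,0,0]],
])

```text
clock: 8.43
eef_pos: [526.4, -159.9, 59.8]
tool_rot: [-1.563, -0.002, 1.265]
force: [1.6, -0.9, -5.0]
width: 13.0
```

Emit:
apply_moves([
  [[0,0,-0.1,0,0,0],[0,0,-0.1,0,0,0],[0,0,0,0,0,0]],
])

```text
clock: 8.68
eef_pos: [527.4, -160.2, 59.8]
tool_rot: [-1.548, -0.001, 1.265]
force: [2.5, -1.5, -8.9]
width: 13.2
```

The lock stopped after about 59.8 mm, so it looks to be at its end stop. Releasing and lifting.

Emit:
apply_moves([
  [[0,0,0.05,0,0,0],[0,0,0,0,0,0],[0,0,0,0,0,0],[0,0,0,0,0,0]],
], claw=36)

```text
clock: 9.02
eef_pos: [527.7, -160.5, 61.4]
tool_rot: [-1.554, -0.002, 1.264]
force: [0.0, 0.2, 0.4]
width: 36.6
```

Emit:
apply_moves([
  [[0,-0.4,0,0,0,0],[0,-0.6,0,0,0,0],[0,-0.7,0,0,0,0],[0,-0.8,0.3,0,0,0],[0,-0.8,0.4,0,0,0],[0,-0.5,0.4,0,0,0],[0,0,0,0,0,0],[0,0,0,0,0,0]],
])

```text
clock: 9.68
eef_pos: [489.5, -148.9, 221.8]
tool_rot: [-1.56, -0.002, 1.262]
force: [0.9, 0.3, 0.1]
width: 36.2
```

Run:
```python
from plan import *
plan([527,-160.4,60],1.265,1)
snap('side','s6'); crop('s6',230,90,370,220,4)
e=np.array([np.cos(-.306),np.sin(-.306)]);n=np.array([-e[1],e[0]]);k=np.array([589,-179.5])
w=lambda P:((w2px('s6',P)-[230,90])*4).astype(int).tolist()
for t in(70,80): print('tab home',t,[w([*(k-e*t+s*15*e+q*7*n),87]) for s,q in((1,1),(1,-1),(-1,-1),(-1,1))])
```

```text
t 9.68 d [  37.5  -11.5 -161.8] rot deg [-0.3 -0.6  0.2] rows 5 w 36.2 F [0.9 0.3 0.1] q6 [ 0.27  0.45 -0.04  1.9   0.02  0.8   1.48]
[[0.0, 0.81, -0.21, -0.03, -0.01, 0.0]]
tab home 70 [[285, 210], [308, 201], [347, 234], [323, 244]]
tab home 80 [[298, 221], [321, 212], [360, 245], [336, 255]]
```

View pics/s6_c230_90.png

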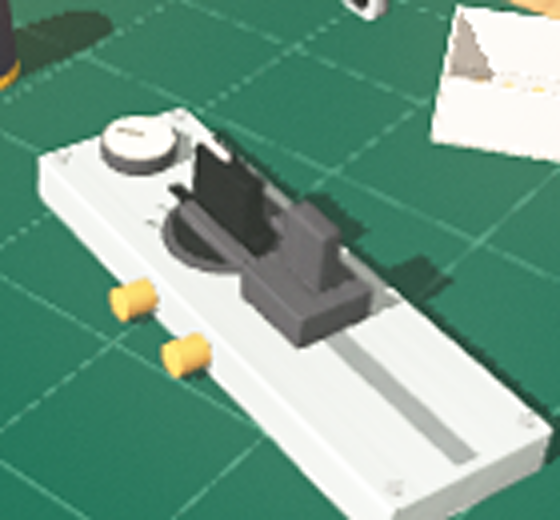

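The prongs are over the disc on both sides of the bar. The tab top, corners about (285,210) and (308,201), matches the home projection. The gripper is clear, so I'm handing in.

```bash
python3 -c "
from cell import finish_job
print(finish_job())"
```

```text
the job is handed in; nothing more can be done
None
```

I turned the regulator knob counterclockwise about 68° onto the bold mark, then slid the lock over it until it hit its stop. I then released, lifted clear and handed in at about 9.7 s of robot time; no verdict was reported.

- **Knob:** my last reading before sliding the lock put the dial at about 1.6 rad, judged from the gripper's angle and the side picture. The prongs passed the bar with only a few newtons of force, which fits.
- **Lock:** it moved about 60 mm from a start of roughly 10 mm, and the final side picture matches the tab position expected at 70 mm of travel.
- **Heat control:** the arm never came down near its knob. I did not take a closing picture of it.
- **Disagreements:**
  - The block's midpoint was not the stated origin, so I took positions from the knob and mark instead.
  - The two cameras differed by about 3–6 mm on the knob and up to about 10 mm on the lock tab.
  - The top camera was blocked by the arm during the knob approach, so later checks used only the side camera.

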